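Sort the model parts into their trays

ROBOT

A 6-joint arm with a two-finger parallel gripper is mounted at the origin on the work surface. World frame = base frame: x ahead of the robot, y to its left, z up, the work surface at z = 0. Lengths are in m, angles in rad, forces in N, time in s.
With the tool pointing down it reaches from about 0.375 to 0.975 m from the base axis. Payload 3.8 kg.
Tool frame: the origin (TCP) lies midway between the tips of the shut fingers; the grasp point (between the pads) lies 19 mm behind it; z points along the fingers, y is the direction in which the jaws open and shut (so a half turn about z gives the same grasp; the last joint's range is limited). The gripper opens to 85 mm and grips with 20 to 120 N. Pads are 22 mm wide; open, the fingers measure 114 mm over their backs; the gripper's body (76 mm by 85 mm) begins 54 mm behind the grasp point. The pads swing forward as they close: fully open they stand 13 mm farther back than shut.
Start: joints at [-1.168, 0.264, 1.604, -0, 1.274, -0.037], TCP at [0.287, -0.611, 0.231] pointing down, gripper open.
Joint ranges: [-2.63, 2.63], [-0.94, 2.18], [0.31, 2.57], [-1.31, 4.45], [0, 2.66], [-2.55, 2.55]. Speed limits (rad/s): [2.57, 2.57, 3.14, 3.14, 3.14, 3.14].

INTERFACE

Orientations are given as a rotation vector (axis times angle).
In Python, from workcell import bot gives the robot as it stands.
- The arm moves only by the tool drive_tool, never from a script. Its argument "deltas" is a list of rows, each an object with "hand": the opening, from 0 (shut) to 1 (fully open); "offset": the shift along the world's x, y, z in cm, a list of three; "angular": the turn, a rotation vector about the world's x, y, z in degrees, a list of three. A call has 1 to 8 rows; each row is the pose to reach, as a shift and turn from the pose commanded when the call began; what a row does not reach only later rows make up. A row lasts 1/8 s, in which the tool goes at most 62.5 mm and 10.7 degrees, less where a joint would pass 70% of its speed; a pose out of reach is approached as far as the arm can. A call with a gripper value outside its range is refused whole. The fingers move at their own pace and stop on an object; "force" is the grip in N (left out, the last holds). Time passes only in rows, so rows that repeat a pose let the fingers close. It gives the time, the measured TCP pose, the force and the opening at its end, in the units of the state.
- bot.read_state(): the state, without advancing time (a new reading comes with each control period).
- bot.read_camera(name): name is "side" or "top"; returns a dict with "frame" (420x560x3 uint8, blue, green, red), "mtx" (3x3 intrinsics, pixels), "R" (3x3) and "t" (3): a world point X has camera coordinates R X + t. Camera axes: x right, y down, z forward; pixel columns grow to the right and rows downward; lengths in m; the calibration is good to about 2 mm. A picture is of the moment at which its call begins. There is no depth.
- bot.finish_job(): hands the job in, once; it reports no verdict.
The state is a dict: "time": time; "q": joint angles; "joint_vel": joint speeds; "joint_torque": joint torques, N m; "tool_pos": TCP position; "tcp_rot": TCP orientation; "wrist_force": force on the tool from outside, world axes, zero at the start; "torque": the same for the moment, N m; "width": opening from 0.0 (shut) to 1.0 (fully open).
Only numpy, scipy, OpenCV 4.12 (cv2) and the standard library are available. Lean on these libraries where they do the work, as an engineer would, in place of code of your own. Each camera call takes 0.05 s, during which the arm holds its last target. There are 200 camera calls.

TASK

Clear the loose model parts off the cutting mat into the sorting trays: the two domes go into the red tray, standing upright; the two wall panels into the yellow tray, lying flat side by side with the decorated face up; and the little house into the blue tray, standing on its base. The parts are delicate, so set each one down on the tray floor rather than letting it drop, and leave the glue bottle and the roll of tape where they are.

Things in the scene. Friction and masses are not known exactly. Their poses are not given: they have to be found in the camera images.
- pale_dome: Pale (blond) wooden model dome with a turned drum, standing upright on the cutting mat. Solid of revolution about its z axis: plinth 44 mm diameter and 6 mm high, above it a plain drum 40 mm diameter from 6 to 34 mm (the place to grip), then a rounded dome tapering to a thin finial, 66 mm high in all; 28 to 56 g. Origin: centre of the underside, z up. Its yaw has no meaning.
- dark_dome: Dark brown wooden model dome with a turned drum, standing upright on the cutting mat. Solid of revolution about its z axis: plinth 44 mm diameter and 6 mm high, above it a plain drum 40 mm diameter from 6 to 34 mm (the place to grip), then a rounded dome tapering to a thin finial, 66 mm high in all; 28 to 56 g. Origin: centre of the underside, z up. Its yaw has no meaning.
- pale_wall: Pale (blond) wooden model wall panel lying flat, decorated face up: 84 mm long (its x), 38 mm wide (its y), 14 mm thick; four dark windows in a row. The +y edge is notched; over the middle 26 mm (and at the ends) it is the full 38 mm wide: grip it there, across its width. 32 to 63 g. Origin: centre of the underside, z up, out of the decorated face.
- dark_wall: Dark brown wooden model wall panel lying flat, decorated face up: 84 mm long (its x), 38 mm wide (its y), 14 mm thick; a pale rose window in the middle and a pale window on each side. The +y edge is notched; over the middle 26 mm (and at the ends) it is the full 38 mm wide: grip it there, across its width. 32 to 63 g. Origin: centre of the underside, z up, out of the decorated face.
- house: Small wooden model house standing on the cutting mat: pale walls, terracotta-coloured gabled roof at 45 degrees. 56 mm long along the ridge (its x), the two gable ends flat and upright (grip it lengthwise across these); walls 38 mm wide (its y) and 20 mm high, roof boards 42 mm wide over the eaves, ridge 42 mm high; 35 to 70 g. Origin: centre of the underside, z up.
- red_tray: Red plastic sorting tray for the domes, fixed: 120 (its x) by 200 mm (its y) outside, 112 by 192 mm inside, walls 30 mm high, inner floor 4 mm above its underside. A ledge with a picture card (a dome) stands out 31 mm from the middle of its +x wall, at rim height. Origin: centre of the underside, on the table. The trays stand in a row beyond the mat, in any order.
- yellow_tray: Yellow plastic sorting tray for the wall panels, fixed: 120 (its x) by 200 mm (its y) outside, 112 by 192 mm inside, walls 30 mm high, inner floor 4 mm above its underside. A ledge with a picture card (a notched wall) stands out 31 mm from the middle of its +x wall, at rim height. Origin: centre of the underside, on the table. The trays stand in a row beyond the mat, in any order.
- blue_tray: Blue plastic sorting tray for the house, fixed: 120 (its x) by 200 mm (its y) outside, 112 by 192 mm inside, walls 30 mm high, inner floor 4 mm above its underside. A ledge with a picture card (a house) stands out 31 mm from the middle of its +x wall, at rim height. Origin: centre of the underside, on the table. The trays stand in a row beyond the mat, in any order.
- glue: Small white glue bottle with a blue cone nozzle, loose, standing on the mat: 34 mm diameter, 84 mm high. Not to be disturbed. Origin: centre of the underside.
- tape: Small roll of cream masking tape lying flat on the mat: 68 mm outer diameter, 52 mm inner, 20 mm high. Not to be disturbed. Origin: centre of the underside. The green cutting mat on which these and the parts start is fixed; its top is 3 mm above the table, and its far edge is 0.565 m ahead of the robot base.

How it is judged:
At the end, for the whole second after the job is handed in: Domes in the red tray, wall panels (decorated face up) in the yellow, house in the blue: each origin within the inner walls and under 10 mm above the tray's underside (floor at 4 mm, so none lies on another), within 0.10 rad of upright, released, under 0.02 m/s (x of pale_dome in the frame of red_tray between -0.056 and 0.056 m and y of pale_dome in the frame of red_tray between -0.096 and 0.096 m and z of each of pale_dome, dark_dome in the frame of red_tray below 0.01 m and angle between each of pale_dome, dark_dome, pale_wall, dark_wall, house's own z axis and vertical below 0.1 rad and linear speed of each of pale_dome, dark_dome, pale_wall, dark_wall, house below 0.02 m/s and contact force between each of pale_dome, dark_dome, pale_wall, dark_wall, house and the fingers below 0.05 N and x of dark_dome in the frame of red_tray between -0.056 and 0.056 m and y of dark_dome in the frame of red_tray between -0.096 and 0.096 m and x of pale_wall in the frame of yellow_tray between -0.056 and 0.056 m and y of pale_wall in the frame of yellow_tray between -0.096 and 0.096 m and z of each of pale_wall, dark_wall in the frame of yellow_tray below 0.01 m and x of dark_wall in the frame of yellow_tray between -0.056 and 0.056 m and y of dark_wall in the frame of yellow_tray between -0.096 and 0.096 m and x of house in the frame of blue_tray between -0.056 and 0.056 m and y of house in the frame of blue_tray between -0.096 and 0.096 m and z of house in the frame of blue_tray below 0.01 m); the robot touches nothing.
It fails at once if a part is let fall (free from more than about 25 mm) ((linear speed of pale_dome above 0.7 m/s and contact force between pale_dome and the fingers below 0.02 N) or (linear speed of dark_dome above 0.7 m/s and contact force between dark_dome and the fingers below 0.02 N) or (linear speed of pale_wall above 0.7 m/s and contact force between pale_wall and the fingers below 0.02 N) or (linear speed of dark_wall above 0.7 m/s and contact force between dark_wall and the fingers below 0.02 N) or (linear speed of house above 0.7 m/s and contact force between house and the fingers below 0.02 N)).
It fails at once if the glue bottle is pushed more than 20 mm from where it stood, or knocked over (distance of glue from where it was at the start of the episode above 0.02 m or angle between glue's own z axis and vertical above 0.5 rad).
It fails at once if the roll of tape is pushed more than 20 mm from where it stood, or knocked over (distance of tape from where it was at the start of the episode above 0.02 m or angle between tape's own z axis and vertical above 0.5 rad).
It also fails if it takes over 122 s, if anything falls off the work surface, if the arm or the gripper's body presses on something with over 40 N, if the wrist force passes 120 N, or if a joint passes its speed limit or range.

## Working session

There is one attempt and no reset: what is moved stays moved. The work goes in short steps, Python scripts to look and compute and a tool call to move; the robot and the scene stay as the last step left them, time stands still between calls to the robot, and variables do not carry over. Pictures are saved under pics/ and viewed, about 12 in all and at most 16, crops included, and the job is handed in when it is done.

Besides the shell and the picture viewer there is one more tool, called after ">>>" as name([rows], argument=value, ...), one row to a line, values as JSON. drive_tool: Moves the arm, as the interface text tells. Its arguments: {"type":"object","properties":{"deltas":{"type":"array"},"force":{"type":"number"}},"required":["deltas"]}

```bash
mkdir -p pics; cat > h.py <<'E'
import numpy as np, cv2
from workcell import bot
E
python3 - <<'E'
from h import *
s=bot.read_state()
print({k:np.round(v,3).tolist() for k,v in s.items()})
for n in("top","side"):
    c=bot.read_camera(n); cv2.imwrite(f"pics/{n}0.png",c["frame"]); np.savez(f"{n}.npz",**{k:c[k] for k in("mtx","R","t")})
    print(n,c["mtx"].round(1).tolist(),c["R"].round(3).tolist(),c["t"].round(3).tolist(),(-c["R"].T@c["t"]).round(3))
    im=cv2.resize(c["frame"],(800,600),interpolation=cv2.INTER_CUBIC); cv2.imwrite(f"pics/{n}0b.png",im)
E
```

```text
{'time': 0.0, 'q': [-1.168, 0.265, 1.605, -0.0, 1.274, -0.037], 'joint_vel': [-0.0, -0.0, -0.001, -0.0, -0.0, -0.0], 'joint_torque': [-0.001, -51.512, -36.732, -0.0, 0.013, -0.0], 'tool_pos': [0.287, -0.61, 0.23], 'tcp_rot': [-3.064, -0.685, 0.001], 'wrist_force': [-0.168, 0.483, -0.706], 'torque': [-0.017, 0.02, 0.025], 'width': 1.001}
top [[471.6, 0.0, 282.6], [0.0, 471.6, 202.4], [0.0, 0.0, 1.0]] [[-0.027, -0.999, 0.031], [-0.997, 0.024, -0.072], [0.071, -0.033, -0.997]] [-0.007, 0.514, 1.001] [0.441 0.014 1.035]
side [[454.7, 0.0, 281.2], [0.0, 454.7, 213.9], [0.0, 0.0, 1.0]] [[0.714, -0.7, -0.022], [-0.457, -0.442, -0.772], [0.531, 0.561, -0.636]] [-0.369, 0.278, 0.61] [ 0.067 -0.477  0.594]
```

View pics/top0b.png

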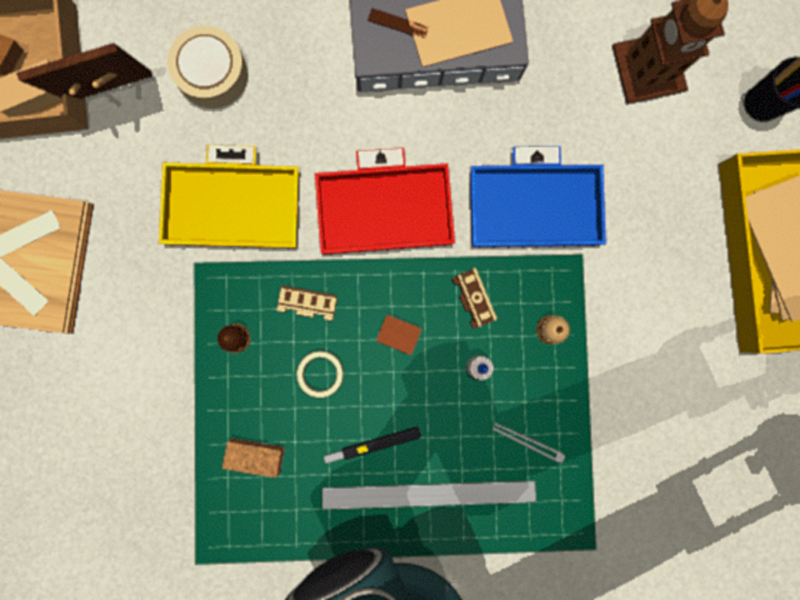

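View pics/side0b.png

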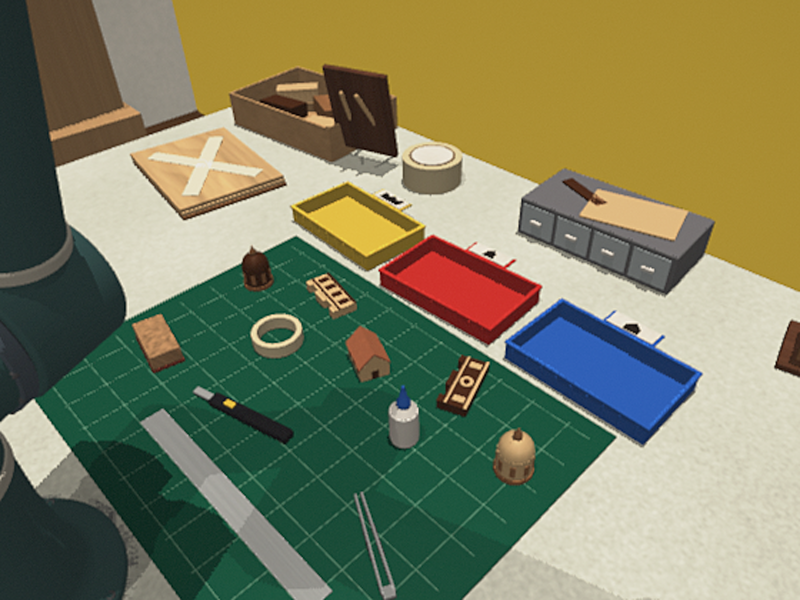

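The top view shows the trays yellow, red, blue from left to right. The parts lie on the far half of the mat, with the tape near (320,374) and the glue near (481,368) in the enlarged picture. I'll enlarge crops of both views for reading pixel positions.

```bash
python3 - <<'E'
import cv2
def crop(src,x0,y0,w,h,s,out):
    im=cv2.imread(src)[y0:y0+h,x0:x0+w]; im=cv2.resize(im,None,fx=s,fy=s,interpolation=cv2.INTER_CUBIC)
    for i in range(0,w,20): cv2.line(im,(i*s,0),(i*s,6 if i%100 else 14),(255,255,255),1); cv2.putText(im,str(x0+i),(i*s+1,14),0,.35,(0,0,255),1)
    for i in range(0,h,20): cv2.line(im,(0,i*s),(6,i*s),(255,255,255),1); cv2.putText(im,str(y0+i),(1,i*s+10),0,.35,(0,0,255),1)
    cv2.imwrite(out,im)
crop("pics/top0.png",140,180,266,100,3,"pics/topc.png")
crop("pics/side0.png",160,160,220,190,3,"pics/sidec.png")
E
```

```text
(no output)
```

View pics/topc.png

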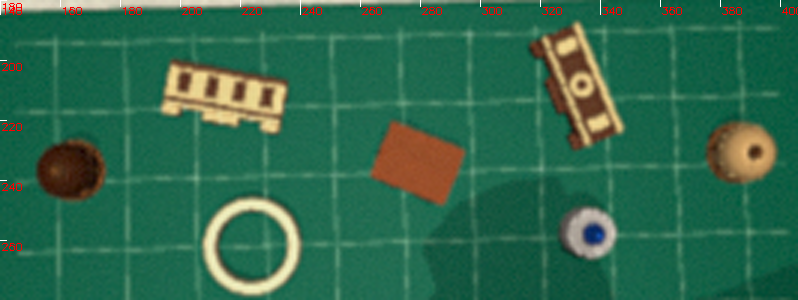

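View pics/sidec.png

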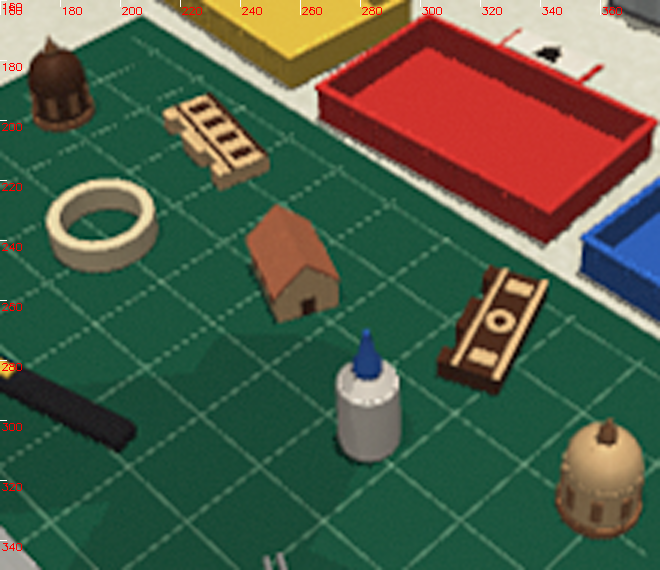

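```bash
cat >> h.py <<'E'
C={n:dict(np.load(n+".npz")) for n in("top","side")}
def ray(n,p):
    c=C[n];d=c["R"].T@np.linalg.inv(c["mtx"])@[p[0],p[1],1];return -c["R"].T@c["t"],d
def onz(n,p,z):
    o,d=ray(n,p);return o+d*(z-o[2])/d[2]
def tri(p,q):
    A=[];b=[]
    for n,x in(("top",p),("side",q)):
        o,d=ray(n,x);d=d/np.linalg.norm(d);M=np.eye(3)-np.outer(d,d);A.append(M);b.append(M@o)
    X=np.linalg.lstsq(np.vstack(A),np.hstack(b),rcond=None)[0]
    return X,max(np.linalg.norm(a@X-y) for a,y in zip(A,b))
T=lambda x,y:(140+x/3,180+y/3)
S=lambda x,y:(160+x/3,160+y/3)
B=lambda x,y:(x*.7,y*.7)
E
python3 - <<'E'
from h import *
P={ "pw un1":(T(172,60),S(207,95)),"pw un2":(T(287,82),S(268,155)),
"dw far-r":(T(577,22),S(548,280)),"dw near-r":(T(622,128),S(495,392)),"dw rose":(T(581,84),S(501,321)),
"dw farl":(T(532,45),S(498,268)),
"paled fin":(T(755,152),S(608,422)),"darkd fin":(T(58,168),S(48,40)),"glue tip":(T(596,235),S(367,330)),
"tape c":(T(252,246),S(101,211)),
"Y fl":(B(163,165),B(348,184)),"Y nl":(B(160,245),B(292,211)),"Y fr":(B(299,165),B(424,231)),
"R fl":(B(316,172),B(432,236)),"R nl":(B(321,254),B(380,265)),"R fr":(B(449,164),B(541,288)),"R nr":(B(455,243),B(489,328)),
"B fl":(B(472,166),B(562,300)),"B nl":(B(471,247),B(505,340)),"B fr":(B(605,166),B(701,374))}
for k,(p,q) in P.items():
    X,e=tri(p,q);print(k,(X*1000).round(1),"err",round(e*1000,1))
def rep(n,pts,z,f):
    for nme,l in pts.items(): 
        X=np.array([onz(n,f(*p),z) for p in l])*1000
        print(n,nme,"c",X.mean(0).round(1)[:2],[round(float(np.degrees(np.arctan2(*(X[(i+1)%len(X)]-X[i])[1::-1]))),1) for i in range(len(X))],[round(float(np.linalg.norm(X[(i+1)%len(X)]-X[i])),1) for i in range(len(X))])
rep("top",{"pw":[(172,60),(287,82),(278,131),(162,112)],"dw":[(577,22),(622,128),(578,147),(532,45)]},.017,T)
rep("side",{"dw":[(548,280),(495,392),(440,370),(498,268)]},.017,S)
rep("top",{"house":[(397,121),(466,149),(445,207),(371,177)]},.023,T)
rep("side",{"houseend":[(281,322),(338,302)]},.003,S)
rep("top",{"Y":[(163,165),(299,165),(297,248),(160,245)],"R":[(316,172),(449,164),(455,243),(321,254)],"B":[(472,166),(605,166),(605,245),(471,247)]},.03,B)
rep("side",{"pd":[(557,496),(641,518)],"dd":[(31,120),(95,108)]},.006,S)
rep("side",{"ridge":[(280,206),(311,238)]},.045,S)
print("pd top plinth l",onz("top",T(708,151),.009)*1000,"dd r",onz("top",T(105,169),.009)*1000)
rep("top",{"matfar":[(195,264),(582,255)]},.003,B)
E
```

```text
pw un1 [522.6 163.3  18.5] err 0.3
pw un2 [505.7  80.5  20.3] err 1.0
dw far-r [ 543.6 -129.2   20.9] err 0.7
dw near-r [ 465.1 -159.5   10. ] err 1.3
dw rose [ 498.9 -130.8   20.3] err 1.0
dw farl [529.9 -98.2  18.9] err 3.5
paled fin [ 446.7 -242.3   69.6] err 1.3
darkd fin [446.8 233.6  69.8] err 0.8
glue tip [ 394.4 -127.9   89.4] err 1.5
tape c [389.9 107.1  27.7] err 0.8
Y fl [709.9 335.6  27.9] err 2.2
Y nl [589.7 341.9  22.5] err 2.1
Y fr [704.3 135.8  21.3] err 2.3
R fl [692.1 108.5  29.7] err 0.9
R nl [568.5  99.9  42.1] err 2.6
R fr [700.6 -93.1  30.6] err 0.6
R nr [579.4 -98.2  35.8] err 0.1
B fl [ 697.7 -128.9   30.6] err 0.5
B nl [ 575.1 -124.4   33.8] err 3.0
B fr [ 691.9 -330.3   34.8] err 0.9
top pw c [496. 126.] [-102.3, 168.5, 79.2, -11.6] [83.9, 35.7, 84.0, 37.9]
top dw c [ 497.5 -127.8] [-158.9, 111.7, 22.5, -64.4] [83.2, 34.8, 80.7, 36.9]
side dw c [ 497.7 -129.7] [-158.2, 106.1, 20.1, -65.1] [95.0, 33.9, 90.0, 31.1]
top house c [444.2 -12.4] [-113.5, 158.4, 66.5, -26.3] [53.2, 43.9, 56.9, 44.0]
side houseend c [438.2 -33.9] [-19.2, 160.8] [37.4, 37.4]
top Y c [644.1 237.1] [-91.1, 177.8, 87.4, -2.2] [202.9, 126.1, 202.7, 120.8]
top R c [635.5   4.5] [-87.6, -177.5, 93.4, 2.4] [201.7, 121.2, 201.8, 124.7]
top B c [ 634.2 -227.7] [-91.1, 177.2, 89.6, -2.6] [204.2, 121.8, 204.1, 124.1]
side pd c [ 445.9 -245.9] [-63.6, 116.4] [43.8, 43.8]
side dd c [446.2 234.2] [-28.1, 151.9] [45.5, 45.5]
side ridge c [456.9  -3.8] [-100.3, 79.7] [35.3, 35.3]
pd top plinth l [ 447.69999214 -222.90286598    9.        ] dd r [446.2350655  213.46725971   9.        ]
top matfar c [560.6  -1.2] [-90.0, 90.0] [595.9, 595.9]
```

>>> drive_tool([
  {"hand":1,"offset":[16.1,36.7,-11.1],"angular":[0,0,-25]},
  {"hand":1,"offset":[16.1,36.7,-11.1],"angular":[0,0,-25]},
  {"hand":1,"offset":[16.1,36.7,-11.1],"angular":[0,0,-25]},
  {"hand":1,"offset":[16.1,36.7,-11.1],"angular":[0,0,-25]},
  {"hand":1,"offset":[16.1,36.7,-11.1],"angular":[0,0,-25]},
  {"hand":1,"offset":[16.1,36.7,-11.1],"angular":[0,0,-25]},
  {"hand":1,"offset":[16.1,36.7,-11.1],"angular":[0,0,-25]},
  {"hand":1,"offset":[16.1,36.7,-11.1],"angular":[0,0,-25]},
], force=30)

```text
time: 1.1
tool_pos: [0.4479, -0.2406, 0.1187]
tcp_rot: [-3.139, -0.012, 0.004]
wrist_force: [0.1, -0.1, 0.3]
width: 1.0
```

```bash
cat >> h.py <<'E'
def st():
    s=bot.read_state();print(round(s["time"],2),np.round(s["tool_pos"],4),np.round(s["tcp_rot"],3),"w",round(s["width"],3),"F",np.round(s["wrist_force"],1))
def snap(o,x0,y0,w,h,sc,x1,y1):
    a=bot.read_camera("top")["frame"];b=bot.read_camera("side")["frame"]
    r=lambda i,x,y:cv2.resize(i[y:y+h,x:x+w],None,fx=sc,fy=sc,interpolation=cv2.INTER_CUBIC)
    cv2.imwrite(o,np.hstack([r(a,x0,y0),r(b,x1,y1)]))
E
python3 - <<'E'
from h import *
st(); snap("pics/a1.png",310,160,130,130,3,280,210); st()
E
```

```text
1.1 [ 0.4479 -0.2406  0.1187] [-3.139 -0.012  0.004] w 1.0 F [ 0.1 -0.1  0.3]
1.2 [ 0.4483 -0.2436  0.1201] [ 3.141e+00  8.000e-03 -1.000e-03] w 1.0 F [-0.1 -0.4  0.7]
```

View pics/a1.png

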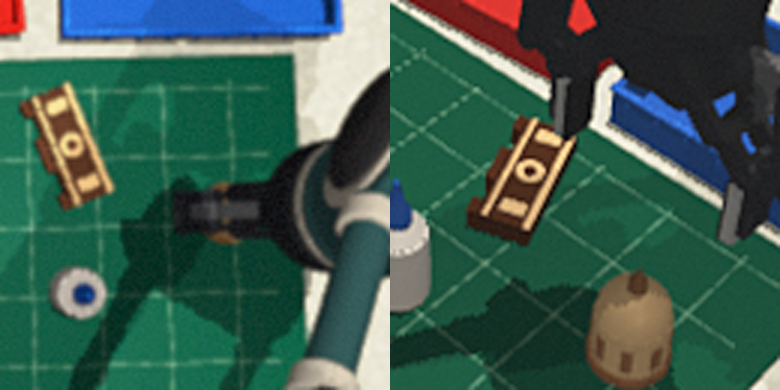

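The fingers straddle the pale dome in both views, which sits at (222,215) on the left and (632,330) on the right. Next I descend and grip.

>>> drive_tool([
  {"hand":1,"offset":[0,0,-5]},
  {"hand":1,"offset":[0,0,-9]},
  {"hand":1,"offset":[0,0,-11.2]},
  {"hand":1,"offset":[0,0,-11.2]},
  {"hand":0,"offset":[0,0,-11.2]},
  {"hand":0,"offset":[0,0,-11.2]},
  {"hand":0,"offset":[0,0,-11.2]},
  {"hand":0,"offset":[0,0,-11.2]},
], force=30)

```text
invalid input
```

>>> drive_tool([
  {"hand":0,"offset":[0,0,0]},
  {"hand":0,"offset":[0,0,0]},
  {"hand":0,"offset":[0,0,0]},
  {"hand":0,"offset":[0,0,0.5]},
  {"hand":0,"offset":[0,0,2]},
  {"hand":0,"offset":[0,0,5]},
  {"hand":0,"offset":[0,0,8]},
  {"hand":0,"offset":[0,0,8]},
])

```text
invalid input
```

The rows seem to need "angular" every time.

>>> drive_tool([
  {"hand":1,"offset":[0,0,-5],"angular":[0,0,0]},
  {"hand":1,"offset":[0,0,-9],"angular":[0,0,0]},
  {"hand":1,"offset":[0,0,-11.2],"angular":[0,0,0]},
  {"hand":1,"offset":[0,0,-11.2],"angular":[0,0,0]},
  {"hand":0,"offset":[0,0,-11.2],"angular":[0,0,0]},
  {"hand":0,"offset":[0,0,-11.2],"angular":[0,0,0]},
  {"hand":0,"offset":[0,0,-11.2],"angular":[0,0,0]},
  {"hand":0,"offset":[0,0,-11.2],"angular":[0,0,0]},
], force=30)

```text
time: 2.2
tool_pos: [0.4495, -0.2446, 0.0099]
tcp_rot: [3.14, 0.006, 0.004]
wrist_force: [-0.9, 0.2, 6.7]
width: 0.458
```

>>> drive_tool([
  {"hand":0,"offset":[0,0,0.3],"angular":[0,0,0]},
  {"hand":0,"offset":[0,0,1],"angular":[0,0,0]},
  {"hand":0,"offset":[0,0,3],"angular":[0,0,0]},
  {"hand":0,"offset":[0,0,6],"angular":[0,0,0]},
  {"hand":0,"offset":[0,0,8],"angular":[0,0,0]},
  {"hand":0,"offset":[0,0,8],"angular":[0,0,0]},
  {"hand":0,"offset":[0,0,8],"angular":[0,0,0]},
  {"hand":0,"offset":[0,0,8],"angular":[0,0,0]},
])

```text
time: 3.2
tool_pos: [0.4474, -0.2431, 0.0869]
tcp_rot: [-3.14, -0.006, 0.003]
wrist_force: [0.4, 0.3, -1.2]
width: 0.456
```

>>> drive_tool([
  {"hand":0,"offset":[4,4.3,0],"angular":[0,0,0]},
  {"hand":0,"offset":[8,8.6,0],"angular":[0,0,0]},
  {"hand":0,"offset":[12,13,0],"angular":[0,0,0]},
  {"hand":0,"offset":[16,17.4,0],"angular":[0,0,0]},
  {"hand":0,"offset":[18.8,20.4,0],"angular":[0,0,0]},
  {"hand":0,"offset":[18.8,20.4,0],"angular":[0,0,0]},
  {"hand":0,"offset":[18.8,20.4,-3],"angular":[0,0,0]},
  {"hand":0,"offset":[18.8,20.4,-4.5],"angular":[0,0,0]},
])

```text
time: 4.2
tool_pos: [0.6338, -0.0401, 0.0406]
tcp_rot: [-3.141, -0.005, 0.007]
wrist_force: [-0.6, 0.3, -0.8]
width: 0.458
```

```bash
python3 - <<'E'
from h import *
st(); snap("pics/a2.png",190,90,130,130,3,260,150); st()
E
```

```text
4.2 [ 0.6338 -0.0401  0.0406] [-3.141 -0.005  0.007] w 0.458 F [-0.6  0.3 -0.8]
4.3 [ 0.6331 -0.0402  0.04  ] [-3.141 -0.004  0.01 ] w 0.457 F [-0.   0.3  0.4]
```

View pics/a2.png

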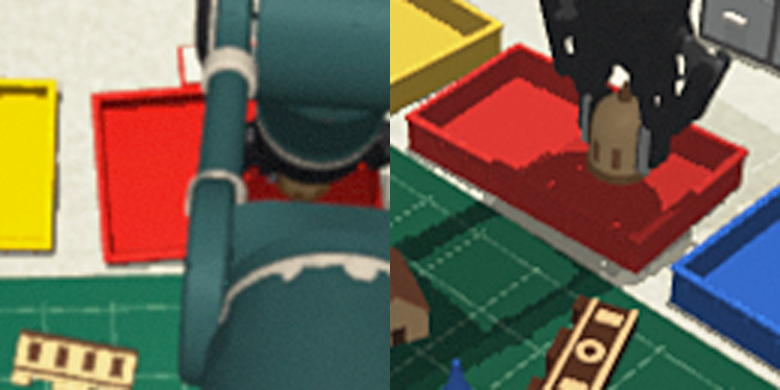

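Upright dome over the right part of the red tray, held about 30 mm above the floor (side view 617,140). Lowering gently; the arm sits about 3 mm below its command here.

>>> drive_tool([
  {"hand":0,"offset":[0,0,-1.5],"angular":[0,0,0]},
  {"hand":0,"offset":[0,0,-2.5],"angular":[0,0,0]},
  {"hand":0,"offset":[0,0,-2.7],"angular":[0,0,0]},
  {"hand":0,"offset":[0,0,-2.9],"angular":[0,0,0]},
  {"hand":0,"offset":[0,0,-2.9],"angular":[0,0,0]},
])

```text
time: 4.92
tool_pos: [0.6367, -0.0398, 0.0146]
tcp_rot: [3.142, 0.006, 0.001]
wrist_force: [0.0, 0.2, -0.2]
width: 0.459
```

>>> drive_tool([
  {"hand":0,"offset":[0,0,-0.2],"angular":[0,0,0]},
  {"hand":0,"offset":[0,0,-0.3],"angular":[0,0,0]},
  {"hand":0,"offset":[0,0,-0.3],"angular":[0,0,0]},
])

```text
time: 5.3
tool_pos: [0.6363, -0.0397, 0.0112]
tcp_rot: [-3.142, -0.005, 0.0]
wrist_force: [0.1, 0.7, -0.8]
width: 0.457
```

>>> drive_tool([
  {"hand":0,"offset":[0,0,-0.1],"angular":[0,0,0]},
  {"hand":0,"offset":[0,0,-0.2],"angular":[0,0,0]},
  {"hand":0,"offset":[0,0,-0.2],"angular":[0,0,0]},
])

```text
time: 5.68
tool_pos: [0.6365, -0.0397, 0.0109]
tcp_rot: [3.142, 0.006, -0.0]
wrist_force: [-4.3, -0.1, 9.4]
width: 0.46
```

>>> drive_tool([
  {"hand":0,"offset":[0,0,0.1],"angular":[0,0,0]},
  {"hand":0.7,"offset":[0,0,0.1],"angular":[0,0,0]},
  {"hand":0.7,"offset":[0,0,0.1],"angular":[0,0,0]},
  {"hand":0.7,"offset":[0,0,0.1],"angular":[0,0,0]},
  {"hand":0.7,"offset":[0,0,3],"angular":[0,0,0]},
  {"hand":0.7,"offset":[0,0,7],"angular":[0,0,0]},
  {"hand":1,"offset":[0,0,12],"angular":[0,0,0]},
  {"hand":1,"offset":[0,0,12],"angular":[0,0,0]},
])

```text
time: 6.68
tool_pos: [0.6406, -0.0402, 0.1352]
tcp_rot: [3.14, 0.005, 0.017]
wrist_force: [0.7, -1.3, 0.1]
width: 1.001
```

>>> drive_tool([
  {"hand":1,"offset":[-18.8,27.5,0],"angular":[0,0,0]},
  {"hand":1,"offset":[-18.8,27.5,0],"angular":[0,0,0]},
  {"hand":1,"offset":[-18.8,27.5,0],"angular":[0,0,0]},
  {"hand":1,"offset":[-18.8,27.5,0],"angular":[0,0,0]},
  {"hand":1,"offset":[-18.8,27.5,0],"angular":[0,0,0]},
  {"hand":1,"offset":[-18.8,27.5,0],"angular":[0,0,0]},
  {"hand":1,"offset":[-18.8,27.5,0],"angular":[0,0,0]},
  {"hand":1,"offset":[-18.8,27.5,0],"angular":[0,0,0]},
])

```text
time: 7.68
tool_pos: [0.4484, 0.2347, 0.1287]
tcp_rot: [3.141, 0.006, -0.001]
wrist_force: [-0.3, -0.0, 0.1]
width: 0.997
```

```bash
python3 - <<'E'
from h import *
st(); snap("pics/a3.png",120,90,200,180,2,130,120); st()
E
```

```text
7.67 [0.4484 0.2347 0.1287] [ 3.141e+00  6.000e-03 -1.000e-03] w 0.997 F [-0.3 -0.   0.1]
7.78 [0.4489 0.2344 0.1289] [ 3.141e+00  3.000e-03 -0.000e+00] w 0.995 F [ 0.1  0.6 -0.5]
```

View pics/a3.png

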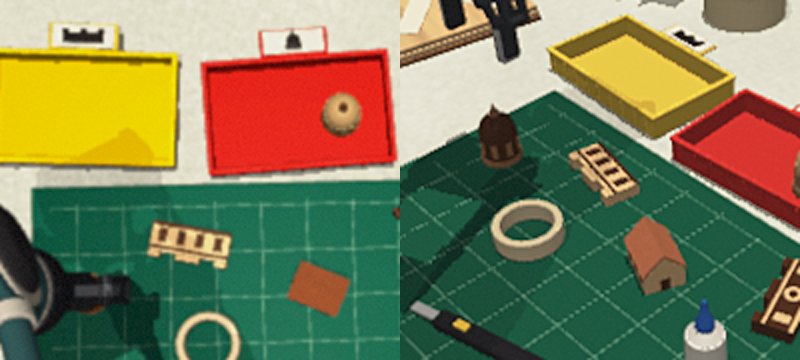

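The pale dome stands upright in the red tray at (340,115) left, and the gripper is over the dark dome. Descend and grip.

>>> drive_tool([
  {"hand":1,"offset":[0,0,-5],"angular":[0,0,0]},
  {"hand":1,"offset":[0,0,-9],"angular":[0,0,0]},
  {"hand":1,"offset":[0,0,-11.8],"angular":[0,0,0]},
  {"hand":1,"offset":[0,0,-11.8],"angular":[0,0,0]},
  {"hand":0,"offset":[0,0,-11.8],"angular":[0,0,0]},
  {"hand":0,"offset":[0,0,-11.8],"angular":[0,0,0]},
  {"hand":0,"offset":[0,0,-11.8],"angular":[0,0,0]},
  {"hand":0,"offset":[0,0,-11.8],"angular":[0,0,0]},
], force=30)

```text
time: 8.78
tool_pos: [0.4499, 0.2359, 0.0131]
tcp_rot: [-3.14, -0.006, -0.005]
wrist_force: [-0.2, -1.2, 5.4]
width: 0.457
```

>>> drive_tool([
  {"hand":0,"offset":[0,0,0.3],"angular":[0,0,0]},
  {"hand":0,"offset":[0,0,1],"angular":[0,0,0]},
  {"hand":0,"offset":[0,0,3],"angular":[0,0,0]},
  {"hand":0,"offset":[0,0,6],"angular":[0,0,0]},
  {"hand":0,"offset":[0,0,8],"angular":[0,0,0]},
  {"hand":0,"offset":[0,0,8],"angular":[0,0,0]},
])

```text
time: 9.52
tool_pos: [0.4499, 0.236, 0.0933]
tcp_rot: [-3.14, -0.006, -0.006]
wrist_force: [1.4, 0.7, -1.8]
width: 0.456
```

>>> drive_tool([
  {"hand":0,"offset":[4,-4,0],"angular":[0,0,0]},
  {"hand":0,"offset":[8,-8,0],"angular":[0,0,0]},
  {"hand":0,"offset":[12,-12,0],"angular":[0,0,0]},
  {"hand":0,"offset":[16,-16,0],"angular":[0,0,0]},
  {"hand":0,"offset":[18.8,-18.7,0],"angular":[0,0,0]},
  {"hand":0,"offset":[18.8,-18.7,0],"angular":[0,0,0]},
  {"hand":0,"offset":[18.8,-18.7,-3],"angular":[0,0,0]},
  {"hand":0,"offset":[18.8,-18.7,-5],"angular":[0,0,0]},
])

```text
time: 10.52
tool_pos: [0.6341, 0.0487, 0.0387]
tcp_rot: [-3.141, -0.006, 0.006]
wrist_force: [1.0, -0.4, -0.3]
width: 0.458
```

>>> drive_tool([
  {"hand":0,"offset":[0,0,-1.5],"angular":[0,0,0]},
  {"hand":0,"offset":[0,0,-2.3],"angular":[0,0,0]},
  {"hand":0,"offset":[0,0,-2.6],"angular":[0,0,0]},
  {"hand":0,"offset":[0,0,-2.8],"angular":[0,0,0]},
  {"hand":0,"offset":[0,0,-2.8],"angular":[0,0,0]},
])

```text
time: 11.15
tool_pos: [0.6372, 0.0483, 0.0142]
tcp_rot: [-3.141, -0.005, -0.003]
wrist_force: [0.5, -0.3, -0.6]
width: 0.458
```

>>> drive_tool([
  {"hand":0,"offset":[0,0,-0.1],"angular":[0,0,0]},
  {"hand":0,"offset":[0,0,-0.2],"angular":[0,0,0]},
  {"hand":0,"offset":[0,0,-0.2],"angular":[0,0,0]},
])

```text
time: 11.52
tool_pos: [0.6372, 0.0483, 0.0141]
tcp_rot: [-3.141, -0.005, -0.002]
wrist_force: [-4.1, -0.6, 12.6]
width: 0.453
```

Floor contact. Release and rise.

>>> drive_tool([
  {"hand":0,"offset":[0,0,0.1],"angular":[0,0,0]},
  {"hand":0.7,"offset":[0,0,0.1],"angular":[0,0,0]},
  {"hand":0.7,"offset":[0,0,0.1],"angular":[0,0,0]},
  {"hand":0.7,"offset":[0,0,0.1],"angular":[0,0,0]},
  {"hand":0.7,"offset":[0,0,3],"angular":[0,0,0]},
  {"hand":0.7,"offset":[0,0,7],"angular":[0,0,0]},
  {"hand":1,"offset":[0,0,12],"angular":[0,0,0]},
  {"hand":1,"offset":[0,0,12],"angular":[0,0,0]},
])

```text
time: 12.52
tool_pos: [0.6405, 0.0484, 0.1371]
tcp_rot: [-3.141, -0.005, -0.016]
wrist_force: [0.1, 0.5, 0.5]
width: 0.995
```

>>> drive_tool([
  {"hand":0.8,"offset":[-6,4,0],"angular":[0,0,10]},
  {"hand":0.8,"offset":[-13.8,7.8,0],"angular":[0,0,20]},
  {"hand":0.8,"offset":[-13.8,7.8,0],"angular":[0,0,30]},
  {"hand":0.8,"offset":[-13.8,7.8,0],"angular":[0,0,40]},
  {"hand":0.8,"offset":[-13.8,7.8,0],"angular":[0,0,50]},
  {"hand":0.8,"offset":[-13.8,7.8,0],"angular":[0,0,60]},
  {"hand":0.8,"offset":[-13.8,7.8,0],"angular":[0,0,70]},
  {"hand":0.8,"offset":[-13.8,7.8,0],"angular":[0,0,78.5]},
])

```text
time: 13.52
tool_pos: [0.4975, 0.1261, 0.1299]
tcp_rot: [-2.423, -1.997, 0.003]
wrist_force: [-0.7, 0.8, -0.4]
width: 0.798
```

>>> drive_tool([
  {"hand":0.8,"offset":[0,0,-4],"angular":[0,0,0]},
  {"hand":0.8,"offset":[0,0,-7.5],"angular":[0,0,0]},
  {"hand":0.8,"offset":[0,0,-7.5],"angular":[0,0,0]},
])

```text
time: 13.9
tool_pos: [0.4944, 0.1254, 0.0524]
tcp_rot: [-2.426, -1.989, 0.012]
wrist_force: [-0.1, 0.4, -0.0]
width: 0.804
```

```bash
python3 - <<'E'
from h import *
st(); snap("pics/a4.png",180,90,130,130,3,190,140); st()
E
```

```text
13.9 [0.4944 0.1254 0.0524] [-2.426 -1.989  0.012] w 0.804 F [-0.1  0.4 -0. ]
14.0 [0.498  0.1262 0.056 ] [-2.429e+00 -1.992e+00  2.000e-03] w 0.798 F [0.8 0.  0.2]
```

View pics/a4.png

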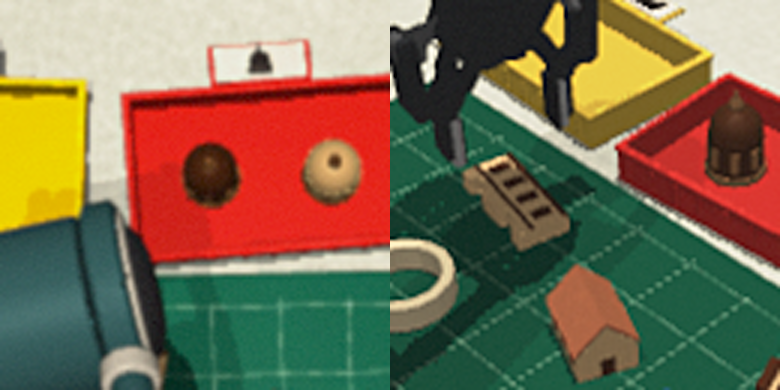

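```bash
python3 - <<'E'
from h import *
f=lambda x,y:(190+(x-390)/3,140+y/3)
for z in(.058,.064): print([ (onz("side",f(*p),z)*1000).round(0) for p in((457,163),(558,128))])
E
```

```text
[array([463., 136.,  58.]), array([535., 118.,  58.])]
[array([458., 130.,  64.]), array([529., 112.,  64.])]
```

Fingers straddle the middle of the pale wall; their midpoint agrees within 2 mm. Both domes stand upright in red. Continue down and grip.

>>> drive_tool([
  {"hand":0.8,"offset":[0,0,-3],"angular":[0,0,0]},
  {"hand":0.8,"offset":[0,0,-5],"angular":[0,0,0]},
  {"hand":0.8,"offset":[0,0,-5],"angular":[0,0,0]},
  {"hand":0,"offset":[0,0,-5],"angular":[0,0,0]},
  {"hand":0,"offset":[0,0,-5],"angular":[0,0,0]},
  {"hand":0,"offset":[0,0,-5],"angular":[0,0,0]},
  {"hand":0,"offset":[0,0,-5],"angular":[0,0,0]},
], force=30)

```text
time: 14.88
tool_pos: [0.5002, 0.1266, 0.0082]
tcp_rot: [2.428, 1.991, 0.005]
wrist_force: [-1.4, 0.2, 7.3]
width: 0.432
```

>>> drive_tool([
  {"hand":0,"offset":[0,0,0.3],"angular":[0,0,0]},
  {"hand":0,"offset":[0,0,1],"angular":[0,0,0]},
  {"hand":0,"offset":[0,0,3],"angular":[0,0,0]},
  {"hand":0,"offset":[0,0,6],"angular":[0,0,0]},
  {"hand":0,"offset":[0,0,8],"angular":[0,0,0]},
  {"hand":0,"offset":[0,0,8],"angular":[0,0,0]},
])

```text
time: 15.62
tool_pos: [0.5, 0.1266, 0.0883]
tcp_rot: [2.428, 1.991, 0.006]
wrist_force: [-0.4, 0.4, -1.3]
width: 0.436
```

>>> drive_tool([
  {"hand":0,"offset":[2,2,0],"angular":[0,0,-10]},
  {"hand":0,"offset":[5,5,0],"angular":[0,0,-20]},
  {"hand":0,"offset":[8,8,0],"angular":[0,0,-30]},
  {"hand":0,"offset":[11,11,0],"angular":[0,0,-40]},
  {"hand":0,"offset":[13,13.5,0],"angular":[0,0,-50]},
  {"hand":0,"offset":[15,15.6,0],"angular":[0,0,-60]},
  {"hand":0,"offset":[15,15.6,0],"angular":[0,0,-70]},
  {"hand":0,"offset":[15,15.6,0],"angular":[0,0,-80.5]},
])

```text
time: 16.62
tool_pos: [0.6474, 0.2822, 0.0839]
tcp_rot: [3.14, -0.058, -0.005]
wrist_force: [-0.1, -0.3, -1.1]
width: 0.429
```

>>> drive_tool([
  {"hand":0,"offset":[0,0,0],"angular":[0,0,0]},
  {"hand":0,"offset":[0,0,-3],"angular":[0,0,0]},
  {"hand":0,"offset":[0,0,-4.5],"angular":[0,0,0]},
  {"hand":0,"offset":[0,0,-4.5],"angular":[0,0,0]},
])

```text
time: 17.12
tool_pos: [0.6464, 0.2814, 0.0386]
tcp_rot: [3.139, -0.047, -0.007]
wrist_force: [0.6, -0.2, -0.5]
width: 0.428
```

```bash
python3 - <<'E'
from h import *
st(); snap("pics/a5.png",90,90,130,130,3,190,110); st()
E
```

```text
17.12 [0.6464 0.2814 0.0386] [ 3.139 -0.047 -0.007] w 0.428 F [ 0.6 -0.2 -0.5]
17.23 [0.6484 0.2822 0.0413] [ 3.141 -0.048 -0.   ] w 0.435 F [-0.2  0.2 -0.4]
```

View pics/a5.png

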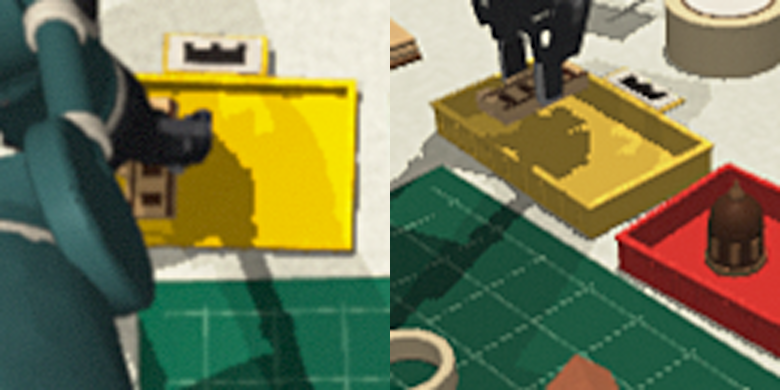

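Wall is level inside the left of the yellow tray, at (150,155) left and (530,90) right, clear of the walls. Lowering.

>>> drive_tool([
  {"hand":0,"offset":[0,0,-2],"angular":[0,0,0]},
  {"hand":0,"offset":[0,0,-3],"angular":[0,0,0]},
  {"hand":0,"offset":[0,0,-3.2],"angular":[0,0,0]},
  {"hand":0,"offset":[0,0,-3.3],"angular":[0,0,0]},
  {"hand":0,"offset":[0,0,-3.3],"angular":[0,0,0]},
])

```text
time: 17.85
tool_pos: [0.6477, 0.282, 0.009]
tcp_rot: [3.14, -0.049, -0.002]
wrist_force: [-3.8, -1.0, 7.6]
width: 0.436
```

>>> drive_tool([
  {"hand":0,"offset":[0,0,-0.1],"angular":[0,0,0]},
  {"hand":0,"offset":[0,0,-0.1],"angular":[0,0,0]},
  {"hand":0,"offset":[0,0,-0.1],"angular":[0,0,0]},
])

```text
time: 18.23
tool_pos: [0.6477, 0.282, 0.0089]
tcp_rot: [3.14, -0.049, -0.002]
wrist_force: [-5.6, -2.0, 11.2]
width: 0.434
```

Contact. Release, rise.

>>> drive_tool([
  {"hand":0,"offset":[0,0,0.2],"angular":[0,0,0]},
  {"hand":0.68,"offset":[0,0,0.2],"angular":[0,0,0]},
  {"hand":0.68,"offset":[0,0,0.2],"angular":[0,0,0]},
  {"hand":0.68,"offset":[0,0,0.2],"angular":[0,0,0]},
  {"hand":0.68,"offset":[0,0,3],"angular":[0,0,0]},
  {"hand":0.8,"offset":[0,0,7],"angular":[0,0,0]},
  {"hand":0.8,"offset":[0,0,12],"angular":[0,0,0]},
  {"hand":0.8,"offset":[0,0,12],"angular":[0,0,0]},
])

```text
time: 19.23
tool_pos: [0.6523, 0.2838, 0.1338]
tcp_rot: [-3.137, 0.049, -0.016]
wrist_force: [1.0, 0.2, -0.1]
width: 0.801
```

>>> drive_tool([
  {"hand":0.8,"offset":[-14.9,-41.1,0],"angular":[0,0,23.5]},
  {"hand":0.8,"offset":[-14.9,-41.1,0],"angular":[0,0,23.5]},
  {"hand":0.8,"offset":[-14.9,-41.1,0],"angular":[0,0,23.5]},
  {"hand":0.8,"offset":[-14.9,-41.1,0],"angular":[0,0,23.5]},
  {"hand":0.8,"offset":[-14.9,-41.1,0],"angular":[0,0,23.5]},
  {"hand":0.8,"offset":[-14.9,-41.1,0],"angular":[0,0,23.5]},
  {"hand":0.8,"offset":[-14.9,-41.1,0],"angular":[0,0,23.5]},
  {"hand":0.8,"offset":[-14.9,-41.1,0],"angular":[0,0,23.5]},
])

```text
time: 20.23
tool_pos: [0.4972, -0.1321, 0.1263]
tcp_rot: [-3.087, -0.582, 0.003]
wrist_force: [-0.1, 0.6, 0.3]
width: 0.798
```

>>> drive_tool([
  {"hand":0.8,"offset":[0,0,0],"angular":[0,0,0]},
  {"hand":0.8,"offset":[0,0,-4],"angular":[0,0,0]},
  {"hand":0.8,"offset":[0,0,-7.5],"angular":[0,0,0]},
  {"hand":0.8,"offset":[0,0,-7.5],"angular":[0,0,0]},
])

```text
time: 20.72
tool_pos: [0.4967, -0.1261, 0.049]
tcp_rot: [-3.081, -0.595, 0.01]
wrist_force: [-0.0, 1.1, -0.4]
width: 0.802
```

```bash
python3 - <<'E'
from h import *
st(); snap("pics/a6.png",90,90,200,130,2,230,200); st()
E
```

```text
20.73 [ 0.4967 -0.1261  0.049 ] [-3.081 -0.595  0.01 ] w 0.802 F [-0.   1.1 -0.4]
20.82 [ 0.4999 -0.1276  0.0525] [-3.084e+00 -5.940e-01  1.000e-03] w 0.801 F [-0.2  0.1  0.4]
```

View pics/a6.png

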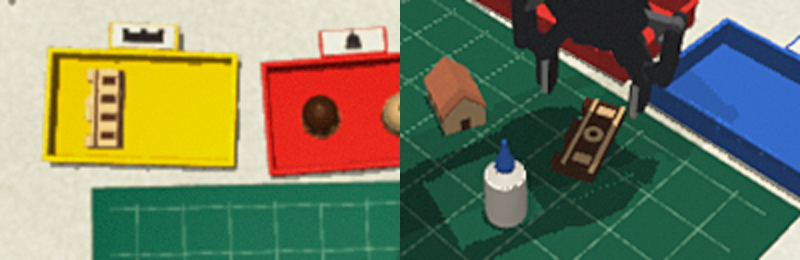

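The pale wall lies flat in the left of the yellow tray (105,108). The fingers straddle the dark wall (590,140). Down and grip.

>>> drive_tool([
  {"hand":0.8,"offset":[0,0,-3],"angular":[0,0,0]},
  {"hand":0.8,"offset":[0,0,-4.6],"angular":[0,0,0]},
  {"hand":0.8,"offset":[0,0,-4.6],"angular":[0,0,0]},
  {"hand":0,"offset":[0,0,-4.6],"angular":[0,0,0]},
  {"hand":0,"offset":[0,0,-4.6],"angular":[0,0,0]},
  {"hand":0,"offset":[0,0,-4.6],"angular":[0,0,0]},
  {"hand":0,"offset":[0,0,-4.6],"angular":[0,0,0]},
], force=30)

```text
time: 21.7
tool_pos: [0.5006, -0.1292, 0.0076]
tcp_rot: [3.084, 0.591, 0.004]
wrist_force: [-0.7, 0.3, 6.2]
width: 0.433
```

>>> drive_tool([
  {"hand":0,"offset":[0,0,0.3],"angular":[0,0,0]},
  {"hand":0,"offset":[0,0,1],"angular":[0,0,0]},
  {"hand":0,"offset":[0,0,3],"angular":[0,0,0]},
  {"hand":0,"offset":[0,0,6],"angular":[0,0,0]},
  {"hand":0,"offset":[0,0,10],"angular":[0,0,0]},
  {"hand":0,"offset":[0,0,10],"angular":[0,0,0]},
])

```text
time: 22.45
tool_pos: [0.5024, -0.1297, 0.1103]
tcp_rot: [3.082, 0.591, 0.011]
wrist_force: [0.7, -0.1, -0.4]
width: 0.434
```

>>> drive_tool([
  {"hand":0,"offset":[2.2,4.9,0],"angular":[0,0,-4]},
  {"hand":0,"offset":[4.4,9.8,0],"angular":[0,0,-8]},
  {"hand":0,"offset":[6.6,14.7,0],"angular":[0,0,-12]},
  {"hand":0,"offset":[8.8,19.6,0],"angular":[0,0,-16]},
  {"hand":0,"offset":[11,24.5,0],"angular":[0,0,-20]},
  {"hand":0,"offset":[13.2,29.3,0],"angular":[0,0,-23.5]},
  {"hand":0,"offset":[14.6,32.4,0],"angular":[0,0,-23.5]},
  {"hand":0,"offset":[14.6,32.4,0],"angular":[0,0,-23.5]},
])

```text
time: 23.45
tool_pos: [0.6452, 0.1975, 0.1048]
tcp_rot: [3.141, -0.045, -0.002]
wrist_force: [0.2, -0.5, 0.1]
width: 0.432
```

>>> drive_tool([
  {"hand":0,"offset":[0,0,-3],"angular":[0,0,0]},
  {"hand":0,"offset":[0,0,-6],"angular":[0,0,0]},
  {"hand":0,"offset":[0,0,-6.5],"angular":[0,0,0]},
  {"hand":0,"offset":[0,0,-6.5],"angular":[0,0,0]},
])

```text
time: 23.95
tool_pos: [0.6448, 0.1944, 0.0408]
tcp_rot: [3.141, -0.05, -0.002]
wrist_force: [0.4, -0.4, 0.5]
width: 0.433
```

```bash
python3 - <<'E'
from h import *
st(); snap("pics/a7.png",90,90,130,130,3,190,110); st()
E
```

```text
23.95 [0.6448 0.1944 0.0408] [ 3.141e+00 -5.000e-02 -2.000e-03] w 0.433 F [ 0.4 -0.4  0.5]
24.05 [0.6463 0.1951 0.0427] [-3.141e+00  5.000e-02 -3.000e-03] w 0.437 F [ 0.9  0.6 -0. ]
```

View pics/a7.png

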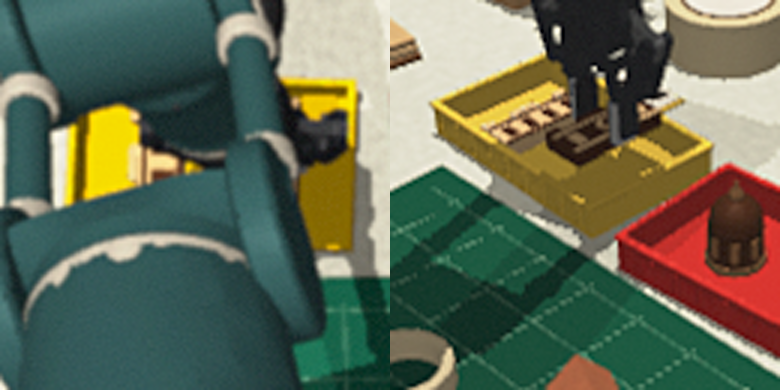

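Dark wall is level beside the pale wall, with a gap (side view 605,140). Lowering.

>>> drive_tool([
  {"hand":0,"offset":[0,0,-2],"angular":[0,0,0]},
  {"hand":0,"offset":[0,0,-3],"angular":[0,0,0]},
  {"hand":0,"offset":[0,0,-3.2],"angular":[0,0,0]},
  {"hand":0,"offset":[0,0,-3.3],"angular":[0,0,0]},
  {"hand":0,"offset":[0,0,-3.3],"angular":[0,0,0]},
])

```text
time: 24.68
tool_pos: [0.6446, 0.195, 0.0087]
tcp_rot: [3.14, -0.049, -0.003]
wrist_force: [-4.1, -0.6, 7.0]
width: 0.434
```

>>> drive_tool([
  {"hand":0,"offset":[0,0,0],"angular":[0,0,0]},
  {"hand":0.6,"offset":[0,0,0.1],"angular":[0,0,0]},
  {"hand":0.6,"offset":[0,0,0.1],"angular":[0,0,0]},
  {"hand":0.6,"offset":[0,0,0.1],"angular":[0,0,0]},
  {"hand":0.6,"offset":[0,0,3],"angular":[0,0,0]},
  {"hand":0.6,"offset":[0,0,7],"angular":[0,0,0]},
  {"hand":1,"offset":[0,0,12],"angular":[0,0,0]},
  {"hand":1,"offset":[0,0,12],"angular":[0,0,0]},
])

```text
time: 25.68
tool_pos: [0.6495, 0.1963, 0.1345]
tcp_rot: [-3.138, 0.049, -0.016]
wrist_force: [-0.0, 0.7, 0.6]
width: 0.986
```

>>> drive_tool([
  {"hand":1,"offset":[-19.9,-20.7,0],"angular":[0,0,-21.5]},
  {"hand":1,"offset":[-19.9,-20.7,0],"angular":[0,0,-21.5]},
  {"hand":1,"offset":[-19.9,-20.7,0],"angular":[0,0,-21.5]},
  {"hand":1,"offset":[-19.9,-20.7,0],"angular":[0,0,-21.5]},
  {"hand":1,"offset":[-19.9,-20.7,0],"angular":[0,0,-21.5]},
  {"hand":1,"offset":[-19.9,-20.7,0],"angular":[0,0,-21.5]},
  {"hand":1,"offset":[-19.9,-20.7,-3],"angular":[0,0,-21.5]},
  {"hand":1,"offset":[-19.9,-20.7,-6.5],"angular":[0,0,-21.5]},
])

```text
time: 26.68
tool_pos: [0.4481, -0.0114, 0.0631]
tcp_rot: [-3.076, 0.634, -0.005]
wrist_force: [0.8, -0.4, 0.1]
width: 1.001
```

```bash
python3 - <<'E'
from h import *
st(); snap("pics/a8.png",90,90,130,130,3,200,190); st()
E
```

```text
26.68 [ 0.4481 -0.0114  0.0631] [-3.076  0.634 -0.005] w 1.001 F [ 0.8 -0.4  0.1]
26.77 [ 0.4431 -0.0109  0.0594] [ 3.076 -0.634 -0.013] w 0.998 F [-0.8 -0.1 -0.9]
```

View pics/a8.png

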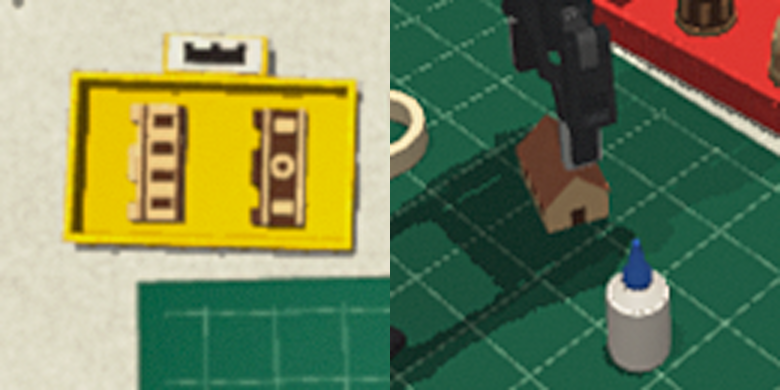

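Both panels lie flat, side by side, decorated faces up: pale at (160,162), dark at (280,168). The near finger will come down in front of the house's door gable. Descend and grip.

>>> drive_tool([
  {"hand":1,"offset":[0,0,-2.5],"angular":[0,0,0]},
  {"hand":1,"offset":[0,0,-4.5],"angular":[0,0,0]},
  {"hand":1,"offset":[0,0,-5.4],"angular":[0,0,0]},
  {"hand":1,"offset":[0,0,-5.4],"angular":[0,0,0]},
  {"hand":0,"offset":[0,0,-5.4],"angular":[0,0,0]},
  {"hand":0,"offset":[0,0,-5.4],"angular":[0,0,0]},
  {"hand":0,"offset":[0,0,-5.4],"angular":[0,0,0]},
  {"hand":0,"offset":[0,0,-5.4],"angular":[0,0,0]},
], force=30)

```text
time: 27.78
tool_pos: [0.4476, -0.0118, 0.0104]
tcp_rot: [-3.076, 0.635, -0.004]
wrist_force: [0.4, 0.9, 6.5]
width: 0.648
```

>>> drive_tool([
  {"hand":0,"offset":[0,0,0.3],"angular":[0,0,0]},
  {"hand":0,"offset":[0,0,1],"angular":[0,0,0]},
  {"hand":0,"offset":[0,0,3],"angular":[0,0,0]},
  {"hand":0,"offset":[0,0,6],"angular":[0,0,0]},
  {"hand":0,"offset":[0,0,10],"angular":[0,0,0]},
  {"hand":0,"offset":[0,0,10],"angular":[0,0,0]},
])

```text
time: 28.52
tool_pos: [0.4494, -0.012, 0.1129]
tcp_rot: [-3.076, 0.634, -0.012]
wrist_force: [-0.1, -0.2, -1.1]
width: 0.645
```

>>> drive_tool([
  {"hand":0,"offset":[4,-4.5,0],"angular":[0,0,5]},
  {"hand":0,"offset":[8,-9,0],"angular":[0,0,10]},
  {"hand":0,"offset":[12,-13.5,0],"angular":[0,0,15]},
  {"hand":0,"offset":[16,-18,0],"angular":[0,0,20]},
  {"hand":0,"offset":[19,-21.6,0],"angular":[0,0,22]},
  {"hand":0,"offset":[19,-21.6,0],"angular":[0,0,22]},
  {"hand":0,"offset":[19,-21.6,-3],"angular":[0,0,22]},
  {"hand":0,"offset":[19,-21.6,-6.4],"angular":[0,0,22]},
])

```text
time: 29.52
tool_pos: [0.6354, -0.2268, 0.0441]
tcp_rot: [-3.141, 0.036, 0.001]
wrist_force: [0.7, 0.5, -1.3]
width: 0.649
```

```bash
python3 - <<'E'
from h import *
st(); snap("pics/a9.png",310,90,130,130,3,350,180); st()
E
```

```text
29.52 [ 0.6354 -0.2268  0.0441] [-3.141e+00  3.600e-02  1.000e-03] w 0.649 F [ 0.7  0.5 -1.3]
29.62 [ 0.6308 -0.2249  0.0392] [-3.137  0.035  0.018] w 0.652 F [-1.5  0.8 -1.3]
```

View pics/a9.png

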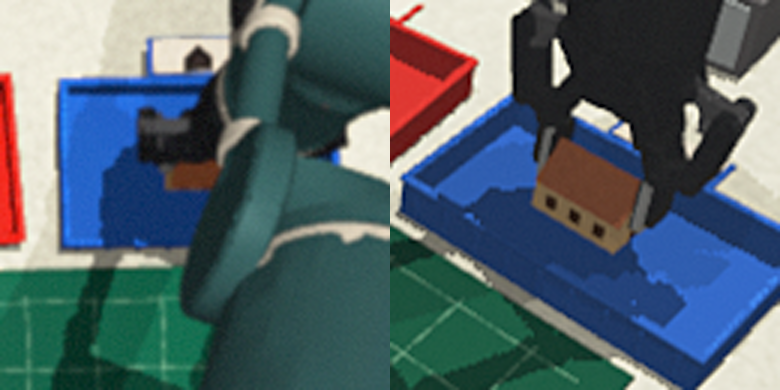

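House is held upright over the middle of the blue tray (side view 590,190). Lowering.

>>> drive_tool([
  {"hand":0,"offset":[0,0,-1.5],"angular":[0,0,0]},
  {"hand":0,"offset":[0,0,-2.6],"angular":[0,0,0]},
  {"hand":0,"offset":[0,0,-3.1],"angular":[0,0,0]},
  {"hand":0,"offset":[0,0,-3.3],"angular":[0,0,0]},
  {"hand":0,"offset":[0,0,-3.5],"angular":[0,0,0]},
  {"hand":0,"offset":[0,0,-3.5],"angular":[0,0,0]},
])

```text
time: 30.38
tool_pos: [0.6369, -0.228, 0.0115]
tcp_rot: [3.141, -0.036, 0.002]
wrist_force: [-1.9, 0.6, 4.4]
width: 0.646
```

>>> drive_tool([
  {"hand":0,"offset":[0,0,-0.05],"angular":[0,0,0]},
  {"hand":0.9,"offset":[0,0,0],"angular":[0,0,0]},
  {"hand":0.9,"offset":[0,0,0],"angular":[0,0,0]},
  {"hand":0.9,"offset":[0,0,0],"angular":[0,0,0]},
  {"hand":0.9,"offset":[0,0,3],"angular":[0,0,0]},
  {"hand":0.9,"offset":[0,0,7],"angular":[0,0,0]},
  {"hand":0.9,"offset":[0,0,13],"angular":[0,0,0]},
  {"hand":0.9,"offset":[0,0,19],"angular":[0,0,0]},
])

```text
time: 31.38
tool_pos: [0.6359, -0.2276, 0.2012]
tcp_rot: [-3.141, 0.036, 0.002]
wrist_force: [0.4, -0.7, -0.3]
width: 0.9
```

>>> drive_tool([
  {"hand":0.9,"offset":[-5,-6,0],"angular":[0,0,0]},
  {"hand":0.9,"offset":[-9,-12,0],"angular":[0,0,0]},
  {"hand":0.9,"offset":[-13,-17,0],"angular":[0,0,0]},
  {"hand":0.9,"offset":[-18,-22,0],"angular":[0,0,0]},
  {"hand":0.9,"offset":[-20,-25,0],"angular":[0,0,0]},
  {"hand":0.9,"offset":[-20,-25,0],"angular":[0,0,0]},
  {"hand":0.9,"offset":[-20,-25,0],"angular":[0,0,0]},
])

```text
time: 32.25
tool_pos: [0.436, -0.478, 0.2]
tcp_rot: [-3.141, 0.038, -0.0]
wrist_force: [-0.7, -1.1, -0.6]
width: 0.903
```

```bash
python3 - <<'E'
from h import *
st()
a=bot.read_camera("top")["frame"][85:295,80:440];b=bot.read_camera("side")["frame"][110:320,180:540]
cv2.imwrite("pics/fin.png",cv2.resize(np.vstack([a,b]),None,fx=1.4,fy=1.4,interpolation=cv2.INTER_CUBIC)); st()
E
```

```text
32.25 [ 0.436 -0.478  0.2  ] [-3.141  0.038 -0.   ] w 0.903 F [-0.7 -1.1 -0.6]
32.35 [ 0.4372 -0.4767  0.2001] [-3.141  0.034 -0.   ] w 0.901 F [0.3 0.1 0.6]
```

View pics/fin.png

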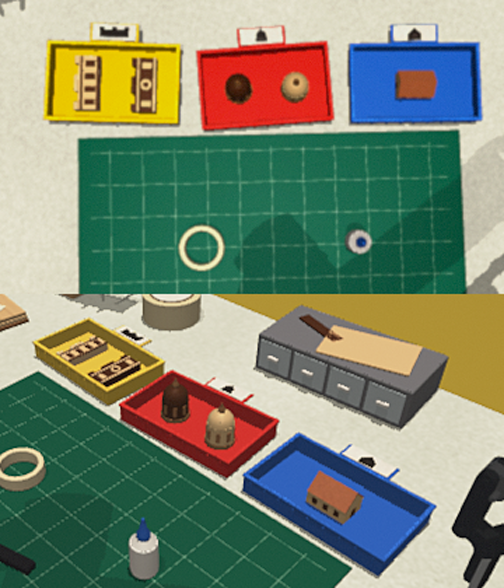

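All five parts are in their trays: panels at (88,82) and (145,85), domes at (238,87) and (295,87), house at (415,85), and the side view shows them standing or lying properly. The glue and tape have not moved, and the gripper is empty and clear. Handing in.

```bash
python3 -c "
from workcell import bot
print(bot.finish_job())"
```

```text
the job is handed in; nothing more can be done
None
```

I placed all five parts in their trays and handed the job in at about 32 s of the 122 s allowed; the hand-in reports no verdict.

- **Placing:** I lowered each part until the wrist force showed contact with the tray floor (4–13 N) before releasing it.
- **Final pictures (top and side):**
  - Both domes stand upright in the red tray.
  - Both panels lie flat side by side in the yellow tray, decorated faces up.
  - The house stands on its base in the blue tray.
  - The glue and tape look unmoved, and the open gripper is well clear. I judged all of this by eye and did not re-measure positions.
- **Disagreements seen:**
  - The mat's far edge measured 0.561 m against the stated 0.565 m, and triangulated heights mostly read 1–4 mm high. The worst misreads, at the corners, were up to about 12 mm off. I shifted most x targets by about 2 mm to allow for this.
  - One side-view reading of the house ridge was a misread, so I went by the top view.
  - The arm's measured position often differed from the command by about 3 mm just after a move.

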